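# Run a board carrier under the scan head to the sprung stop

### The job

Slide the board carrier along its guide track, beneath the low scan head and out on the other side, until it gently presses in the sprung orange pad of the red end stop, and leave it there in contact with the pad. Keep the carrier down in its guide all the way, do not ram the stop (the pad is not to be driven hard against its end), and leave the other things on the bench alone.

Things in the scene. Friction and masses are not known exactly. Their poses are not given: they have to be found in the camera images.
- track: Fixed guide track (sizes here and below in mm): aluminium plate 150 wide (x), y = -350 to +310, 8 thick; its top is the running floor. Origin on its underside (bench level) below the scan head's middle, z up. Dark rails along y: inner faces at x = -47 and +47, tops 26 above the bench. Turned up to 0.2 rad. The carrier waits on the +y side, the end stop is at the -y end.
- head (a point): Middle of the underside of the white scan head that bridges the track over y = -40 to +40, x = -75 to +75: underside 54, top 70 above the bench, on four thin legs outside the rails. On it a black lens and a magenta camera (60 x 50, y = -25 to +25), up to 210 above the bench. The carrier's lips clear it by 12; a gripper does not fit beneath. Axes as the track's.
- carrier: Loose board carrier, 0.55 to 0.9 kg, on the track floor, 2 mm play to each rail. Black plate 90 wide (x), 190 long (y, along the track's y), 10 thick; a yellow lip stands at each end, flush with the end face. A blue circuit board with parts up to 22 high covers only y = -50 to +50; between it and each lip 35 of bare plate is free. Origin: centre of underside, z up. Sliding friction: a few N.
- lead_lip (a point): Middle of the top inner edge of the carrier's lip on the stop side (carrier frame y = -85, 34 above its underside). Both lips: 60 wide, 10 thick (y = -95 to -85, and +85 to +95), from 10 to 34 above the carrier's underside. Closed fingertips fit behind a lip, over the bare plate, to hook it. Axes as the carrier's.
- stop: Red block of the end stop, fixed on the track floor between the rails, 70 wide (x), 30 long (y), 34 high; origin at the centre of its underside, axes as the track's. A brass screw in its +y face holds a sprung orange pad (50 wide, 24 high, from 4 to 28 above the track floor) that faces the carrier.
- stop_face (a point): Middle of the red block's +y face (15 from its origin). The screw is set differently each time, unmeasured: the orange pad's front stands 12 to 37 ahead (+y) of this face. The pad yields up to 10 mm: starts at about 1 N, rises 1.5 N per mm, bottoms at about 16 N. Let go, it pushes the carrier back a little until friction holds it, still in contact.
- mouse: Bystander: loose black computer mouse 58 x 105 x 34 high, robot's side of the track. Origin at the centre of the underside.
- screwdriver: Bystander: loose screwdriver lying on the robot's side of the track, about 200 long. Origin at its underside.
- scanner: Bystander: loose black hand scanner lying on the far side of the track, head 66 x 90 x 45 high and grip 34 wide, about 190 long in all. Origin under the head.
- parts_tray: Bystander: loose blue open tray 90 x 130 x 30 high on the far side of the track. Origin at the centre of the underside.
- swab_jar: Bystander: loose white jar, 60 diameter, 90 high, behind the scan head. Origin at the centre of the underside.

How it is judged (in metres and radians):
On the way, in this order (a step that is already met when the one before it is completed fails the run):
1. the carrier's middle passes beneath the scan head, down in the guide (y of carrier in the frame of track between -0.06 and 0.04 m and z of carrier in the frame of track below 0.014 m), for 0.1 s.
2. the carrier presses the sprung pad with more than 2 N (contact force between carrier and stop above 2 N), for 0.1 s.
At the end, for the whole second after the job is handed in: The carrier lies at rest flat on the track floor between the rails, wholly past the scan head on the stop's side (centre 125 to 215 mm from the head's middle), and still touches the sprung pad (more than 0.2 N) (contact force between carrier and stop above 0.2 N and y of carrier in the frame of track between -0.215 and -0.125 m and z of carrier in the frame of track below 0.014 m and x of carrier in the frame of track between -0.006 and 0.006 m and angle between the y axis of carrier and the y axis of track, either way round below 0.06 rad and angle between carrier's own z axis and vertical below 0.05 rad and linear speed of carrier below 0.01 m/s).
It fails at once if the carrier is lifted out of its guide (more than 12 mm) (z of carrier in the frame of track above 0.02 m).
It fails at once if the stop is rammed: carrier or robot presses it with more than 20 N (contact force between anything else and stop above 20 N).
It fails at once if a bystander is moved more than 20 mm (distance of any of mouse, screwdriver, scanner, parts_tray, swab_jar from where it was at the start of the episode above 0.02 m).
It also fails if it takes over 64 s, if anything falls off the work surface, if the arm or the gripper's body presses on something with over 40 N, if the wrist force passes 120 N, or if a joint passes its speed limit or range.

### The arm

A 6-joint arm with a two-finger parallel gripper is mounted at the origin on the work surface. World frame = base frame: x ahead of the robot, y to its left, z up, the work surface at z = 0. Lengths are in m, angles in degrees, forces in N, time in s.
With the tool pointing down it reaches from about 0.375 to 0.9 m from the base axis. Payload 3.1 kg.
Tool frame: the origin (TCP) lies between the finger pads; the fingertips stand 22 mm ahead of it and the grasp point (between the pads) lies 3 mm ahead of it (bot.tip_extent is the distance from the TCP to the fingertips, in m); y points along the fingers, z is the direction in which the jaws open and shut, and the axes are right-handed (so a half turn about y gives the same grasp; the last joint's range is limited). The gripper opens to 87 mm and grips with 3 to 60 N. Pads are 19 mm wide; open, the fingers measure 117 mm over their backs; the gripper's body (75 mm by 190 mm) begins 51 mm behind the grasp point.
Start: joints at [56.121, 30.224, 82.088, -0, 67.689, -10.227], TCP at [0.251, 0.572, 0.245] pointing down, gripper open.
Joint ranges: [-176.69, 176.69], [-43.24, 126.21], [12.49, 139.97], [-82, 262], [0, 151.66], [-163.58, 163.58]. Speed limits (degrees/s): [159.86, 159.86, 180, 180, 180, 180].

### API

Orientations are given as a 3x3 rotation matrix whose columns are the frame's x, y, z axes.
In Python, from rig import bot, eyes, models gives the robot as it stands. The module is installed in compiled form; this text tells all that it offers.
- The arm moves only by the tool arm_command, never from a script. Its arguments are lists of equal length, an entry for each row: "translation": the shift along the tool's x, y, z each as a share of 0.08 m, from -1 to 1, a list of three; "rotation": the turn, a rotation vector about the tool's x, y, z each as a share of 60 degrees, from -1 to 1, a list of three; "grip": the closure, from -1 (fully open) to 1 (shut), so that 0 is half open. In form: {"translation": [[x, y, z], ...], "rotation": [[rx, ry, rz], ...], "grip": [grip, ...]}. A call has 1 to 5 rows; each row is the pose to reach, as a shift and turn from the pose commanded when the call began, along the tool's axes at that moment; what a row does not reach only later rows make up. A row lasts 1/10 s, in which the tool goes at most 50 mm and 8.59 degrees, less where a joint would pass 70% of its speed; a pose out of reach is approached as far as the arm can. A call with a number of a shift or a turn outside -1 to 1 is refused whole. A call with a gripper value outside its range is refused whole. The fingers move at their own pace and stop on an object; the grip force is fixed at half the most. Time passes only in rows, so rows that repeat a pose let the fingers close. It gives the time, the measured TCP pose, the force and the opening at its end, in the units of the state.
- bot.read_state(): the state, without advancing time (a new reading comes with each control period).
- eyes.capture(name): name is "side" or "top" or "wrist"; returns a dict with "image" (400x640x3 uint8, blue, green, red), "mtx" (3x3 intrinsics, pixels), "rvec" (rotation vector, rad) and "tvec" (3), from world to camera coordinates, as OpenCV has them; the wrist camera has in their place "hand_eye" (4x4, takes a point from camera to tool coordinates, whose origin is the TCP and whose axes are the tool frame's). Camera axes: x right, y down, z forward; pixel columns grow to the right and rows downward; lengths in m; the calibration is good to about 2 mm. The wrist camera is an equidistant fisheye: a pixel r from the principal point sees the ray r / f radians off the axis. A picture is of the moment at which its call begins: read the wrist's pose just before it. There is no depth.
- bot.hand_in(): hands the job in, once; it reports no verdict.
Trained networks look in the newest picture that a camera, given by its name, has taken for a name from the list of things; names that differ only in an ending like _2 or _b are one class to them, and where a whole thing is asked for, a point or a joint stands for the part that bears it (a point fixed in the world has none). Each returns a list of dicts, best first, with "conf" (0 to 1); they miss things now and then, are a little off and sometimes report something else, mostly with a low value. They report only what shows in the picture. A call takes as long as a camera call.
- models.recognise(camera, thing): "extent" ([left, top, right, bottom] as shares, 0 to 1, of the picture: columns of its width, rows of its height, round what is visible of it).
- models.spot_point(camera, thing): "point" ([column, row] as shares, 0 to 1, of the picture: columns of its width, rows of its height: a listed point, or the origin of a listed thing).
The state is a dict: "time_s": time; "joint_positions": joint angles; "qvel": joint speeds; "tau": joint torques, N m; "position": TCP position; "tcp_rot": TCP orientation; "force": force on the tool from outside, world axes, zero at the start; "moment": the same for the moment, N m; "opening": opening from 0.0 (shut) to 1.0 (fully open).
Only numpy, scipy, OpenCV 4.12 (cv2) and the standard library are available. Lean on these libraries where they do the work, as an engineer would, in place of code of your own. Each camera call takes 0.05 s, during which the arm holds its last target. There are 200 camera calls.

## Working session

There is one attempt and no reset: what is moved stays moved. The work goes in short steps, Python scripts to look and compute and a tool call to move; the robot and the scene stay as the last step left them, time stands still between calls to the robot, and variables do not carry over. Pictures are saved under pics/ and viewed, about 8 in all and at most 12, crops included, and the job is handed in when it is done.

Besides the shell and the picture viewer there is one more tool, called after "Call:" as name(argument=value, ...), one argument or row to a line, values as JSON. arm_command: Moves the arm, as the interface text tells. Shift numbers are shares of 0.08 m and turn numbers shares of 60 degrees, none past 1 either way. Its arguments: {"type":"object","properties":{"translation":{"type":"array"},"rotation":{"type":"array"},"grip":{"type":"array"}},"required":["translation","rotation","grip"]}

```bash
mkdir -p pics
python3 - <<'E'
from rig import bot, eyes, models
import cv2,numpy as np
s=bot.read_state(); print(s['time_s'],s['position'],s['tcp_rot'],s['opening'])
for c in ['top','side']:
    d=eyes.capture(c); cv2.imwrite(f'pics/{c}1.png',d['image'])
    print(c,d['mtx'],d['rvec'],d['tvec'])
    for t in ['track','head','carrier','lead_lip','stop','stop_face','mouse','screwdriver']:
        r=models.spot_point(c,t)
        print(t,[(np.round(np.array(q['point'])*[640,400],1),round(q['conf'],2)) for q in r[:2]])
E
```

```text
0.0 [0.25030432 0.57194664 0.24355796] [[ 9.16007163e-01 -1.23579989e-03  4.01160005e-01]
 [-4.01161704e-01 -1.81029863e-03  9.16005464e-01]
 [-4.05780040e-04 -9.99997598e-01 -2.15400210e-03]] 0.996831304035307
top [[365.67439649   0.         317.1269668 ]
 [  0.         365.67439649 207.08086735]
 [  0.           0.           1.        ]] [ 2.13632009 -2.20036976  0.07500908] [-0.00288978  0.52676803  0.8778342 ]
track [(array([305.1, 210.8]), 0.96), (array([231.3, 142.9]), 0.38)]
head [(array([306.4, 208.3]), 0.91)]
carrier [(array([242.6, 199.9]), 0.71)]
lead_lip [(array([276. , 204.5]), 0.72)]
stop [(array([432.3, 226.4]), 0.82), (array([423.7, 226.6]), 0.66)]
stop_face [(array([426.5, 225.9]), 0.81), (array([333.2, 267.8]), 0.24)]
mouse [(array([329.6, 269.7]), 0.76), (array([232.6, 143.4]), 0.69)]
screwdriver [(array([240.9, 249.2]), 0.67)]
side [[514.51340891   0.         320.50654501]
 [  0.         514.51340891 195.55595618]
 [  0.           0.           1.        ]] [ 2.0668786  -0.81750682  0.39796962] [-0.39652528  0.26962564  0.84517142]
track [(array([309.6, 217.6]), 0.8), (array([307.8, 198.6]), 0.72)]
head [(array([307. , 197.1]), 0.61)]
carrier [(array([273.8, 182.7]), 0.77)]
lead_lip [(array([296.7, 189. ]), 0.93)]
stop [(array([406.5, 309. ]), 0.7), (array([274.9, 263.7]), 0.62)]
stop_face [(array([402.6, 293.4]), 0.89)]
mouse [(array([278.8, 263. ]), 0.91)]
screwdriver [(array([232.2, 204.6]), 0.75)]
```

View pics/top1.png

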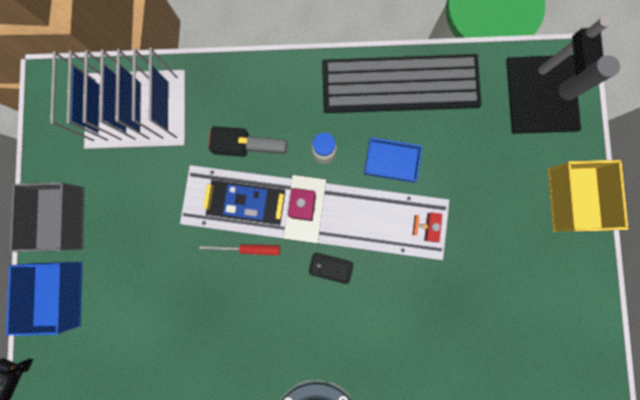

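View pics/side1.png

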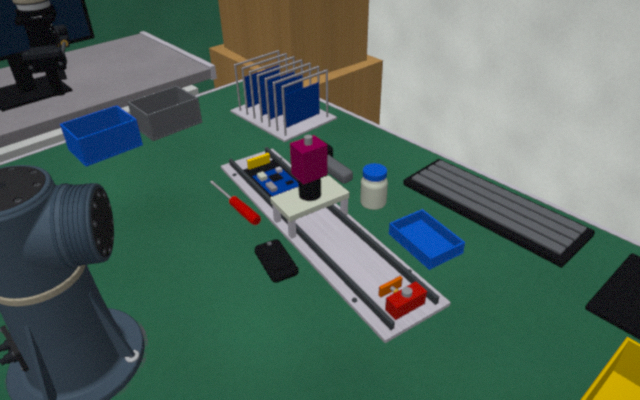

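The top view shows the carrier's lips at about (208,195) and (280,206), the scan head at (305,209), and the pad and stop at (418–435,226). The mouse and screwdriver lie at the robot's side, and the jar is behind the head. The side view agrees.

```bash
cat > h.py <<'E'
import numpy as np,cv2
from rig import bot,eyes,models
def cast(d,px,z):
    R=cv2.Rodrigues(d['rvec'])[0]; t=np.ravel(d['tvec'])
    u=cv2.undistortPoints(np.array([[px]],float),d['mtx'],None)[0,0]
    o=-R.T@t; v=R.T@np.array([*u,1]); return o+v*(z-o[2])/v[2]
def spot(c,t):
    r=models.spot_point(c,t); return np.array(r[0]['point'])*[640,400] if r else None
E
python3 - <<'E'
from h import *
Z=dict(head=.054,track=0,carrier=.008,lead_lip=.042,stop=.008,stop_face=.025,mouse=0,swab_jar=0,screwdriver=0)
for c in ['top','side']:
    d=eyes.capture(c)
    for t,z in Z.items():
        p=spot(c,t)
        if p is not None: print(c,t,cast(d,p,z).round(4))
    if c=='top':
        im=d['image']; h=cv2.cvtColor(im,cv2.COLOR_BGR2HSV)
        # dark rails: outer plate corners from the view, rail lines
        for n,p in dict(c1=(190,166),c2=(450,199),c3=(443,260),c4=(181,224)).items(): print(n,cast(d,p,.008).round(4))
        def blob(n,lo,hi,roi,z):
            m=cv2.inRange(h,lo,hi); k=np.zeros_like(m); x0,y0,x1,y1=roi; k[y0:y1,x0:x1]=m[y0:y1,x0:x1]
            k=cv2.findNonZero(k)
            if k is None: print(n,'none');return
            r=cv2.minAreaRect(k); print(n,len(k),r,cast(d,k.mean((0,1)),z).round(4))
        blob('lipT',(20,120,100),(35,255,255),(195,170,225,225),.042)
        blob('lipL',(20,120,100),(35,255,255),(265,180,292,230),.042)
        blob('pad',(6,120,80),(17,255,255),(405,200,430,245),.036)
        blob('red',(0,120,60),(4,255,255),(418,200,450,250),.042)
E
```

```text
top head [0.5174 0.0091 0.054 ]
top track [0.5176 0.0025 0.    ]
top carrier [ 0.47   -0.3033  0.008 ]
top lead_lip [0.5293 0.0837 0.042 ]
top stop [ 0.4721 -0.3006  0.008 ]
top stop_face [ 0.4634 -0.3007  0.025 ]
top mouse [ 0.3706 -0.0433  0.    ]
top swab_jar [ 0.6706 -0.039   0.    ]
top screwdriver [0.4349 0.1741 0.    ]
c1 [0.6425 0.3022 0.008 ]
c2 [ 0.5379 -0.3497  0.008 ]
c3 [ 0.3879 -0.3236  0.008 ]
c4 [0.4955 0.3248 0.008 ]
lipT 134 ((207.9399871826172, 196.4199981689453), (5.656854629516602, 23.4759464263916), 8.130102157592773) [0.5587 0.2457 0.042 ]
lipL 140 ((278.8699645996094, 205.90997314453125), (5.374011516571045, 26.4457950592041), 8.130102157592773) [0.5302 0.0732 0.042 ]
pad 72 ((421.0, 225.0), (18.0, 14.0), 90.0) [ 0.4754 -0.2587  0.036 ]
red 267 ((433.38116455078125, 226.6881103515625), (13.034988403320312, 27.363523483276367), 5.710593223571777) [ 0.4689 -0.2938  0.042 ]
side head [0.5234 0.0178 0.054 ]
side track [0.5137 0.0047 0.    ]
side carrier [0.5429 0.1681 0.008 ]
side lead_lip [0.5343 0.0795 0.042 ]
side stop [ 0.4671 -0.3011  0.008 ]
side stop_face [ 0.475  -0.2834  0.025 ]
side mouse [ 0.3881 -0.043   0.    ]
side swab_jar [ 0.6727 -0.0422  0.    ]
side screwdriver [0.43  0.183 0.   ]
```

Call:
arm_command(
  translation=[
    [0.5,-0.0,-0.17],
    [1,0,-0.35],
    [1,0,-0.35],
    [1,0,-0.35],
    [1,0,-0.35],
  ],
  rotation=[
    [0,0.142,0],
    [0,0.284,0],
    [0,0.426,0],
    [0,0.568,0],
    [0,0.71,0],
  ],
  grip=[1,1,1,1,1],
)

```text
time_s: 2.4
position: [0.3133, 0.5144, 0.2446]
tcp_rot: [[0.396, -0.0, 0.918], [-0.918, 0.0, 0.396], [-0.0, -1.0, 0.0]]
force: [-0.6, 0.2, -0.1]
opening: 0.629
```

Call:
arm_command(
  translation=[
    [0,0,0],
    [0,0,0],
    [0,0,0],
    [0,0,0],
    [0,0,0],
  ],
  rotation=[
    [0,0.14,0],
    [0,0.28,0],
    [0,0.42,0],
    [0,0.552,0],
    [0,0.552,0],
  ],
  grip=[1,1,1,1,1],
)

```text
time_s: 2.9
position: [0.3128, 0.5148, 0.2446]
tcp_rot: [[-0.163, 0.0, 0.987], [-0.987, 0.0, -0.163], [-0.0, -1.0, 0.0]]
force: [0.3, 0.2, 0.0]
opening: 0.172
```

```bash
cat >> h.py <<'E'
a=np.radians(9.3); O=np.array([.5185,.008]); u=np.array([np.sin(a),np.cos(a)]); v=np.array([np.cos(a),-np.sin(a)])
def st():
    s=bot.read_state(); p=np.array(s['position']); R=np.array(s['tcp_rot']); q=p[:2]-O
    print('t',round(s['time_s'],2),'track x,y mm',(1000*q@v).round(1),(1000*q@u).round(1),'tip z',round(1000*p[2]-22,1),'heading',np.degrees(np.arctan2(R[1,0],R[0,0])).round(2),'toolY',R[:,1].round(4),'F',np.round(s['force'],1),'F.u',np.round(np.array(s['force'])[:2]@u,2),'q',np.round(s['joint_positions'],0),'op',round(s['opening'],3))
    return s
E
python3 -c "
from h import *
st()"
```

```text
t 2.9 track x,y mm -284.9 466.9 tip z 222.6 heading -99.36 toolY [ 0.  0. -1.] F [0.3 0.2 0. ] F.u 0.28 q [48. 28. 85.  0. 66. 57.] op 0.172
```

Call:
arm_command(
  translation=[
    [0.4,0,0.4],
    [0.7,0,1],
    [0.7,0,1],
    [0.7,0,1],
  ],
  rotation=[
    [0,0,0],
    [0,0,0],
    [0,0,0],
    [0,0,0],
  ],
  grip=[1,1,1,1],
)

```text
time_s: 3.3
position: [0.3837, 0.4458, 0.2446]
tcp_rot: [[-0.164, -0.0, 0.987], [-0.987, 0.0, -0.164], [-0.0, -1.0, -0.0]]
force: [-1.1, -0.2, -0.5]
opening: 0.007
```

Call:
arm_command(
  translation=[
    [0.4,0,0.5],
    [0.7,0,1],
    [0.7,0,1],
    [0.7,0,1],
  ],
  rotation=[
    [0,0,0],
    [0,0,0],
    [0,0,0],
    [0,0,0],
  ],
  grip=[1,1,1,1],
)

```text
time_s: 3.7
position: [0.4521, 0.3784, 0.2444]
tcp_rot: [[-0.163, -0.001, 0.987], [-0.987, 0.0, -0.163], [-0.0, -1.0, -0.001]]
force: [-0.5, -0.0, 0.6]
opening: 0.0
```

Call:
arm_command(
  translation=[
    [0.3,0,0.5],
    [0.7,0,1],
    [0.7,0,1],
    [0.7,0,1],
  ],
  rotation=[
    [0,0,0],
    [0,0,0],
    [0,0,0],
    [0,0,0],
  ],
  grip=[1,1,1,1],
)

```text
time_s: 4.1
position: [0.5213, 0.3106, 0.2443]
tcp_rot: [[-0.162, -0.002, 0.987], [-0.987, 0.001, -0.162], [-0.0, -1.0, -0.002]]
force: [-1.2, -0.3, 0.3]
opening: 0.006
```

Call:
arm_command(
  translation=[
    [0.1,0.5,0.3],
    [0.2,1,0.56],
    [0.2,1,0.56],
    [0.2,1,0.56],
  ],
  rotation=[
    [0,0,0],
    [0,0,0],
    [0,0,0],
    [0,0,0],
  ],
  grip=[1,1,1,1],
)

```text
time_s: 4.5
position: [0.5616, 0.2884, 0.1636]
tcp_rot: [[-0.161, -0.004, 0.987], [-0.987, -0.0, -0.161], [0.001, -1.0, -0.004]]
force: [0.4, 0.1, 0.4]
opening: 0.007
```

```bash
python3 -c "
from h import *
st()
for c in ['top','wrist']:
    d=eyes.capture(c); cv2.imwrite(f'pics/{c}2.png',d['image'])
a=cv2.imread('pics/top2.png')[140:280,160:470]; a=cv2.resize(a,(640,289)); cv2.imwrite('pics/c2.png',np.vstack([a,cv2.resize(cv2.imread('pics/wrist2.png'),(480,300)) @ np.eye(3) if 0 else cv2.copyMakeBorder(cv2.resize(cv2.imread('pics/wrist2.png'),(480,300)),0,0,0,160,0)]))
"
```

```text
t 4.5 track x,y mm -2.8 283.7 tip z 141.6 heading -99.26 toolY [-3.9e-03 -2.0e-04 -1.0e+00] F [0.4 0.1 0.4] F.u 0.12 q [17. 36. 85.  0. 59. 26.] op 0.007
```

View pics/c2.png

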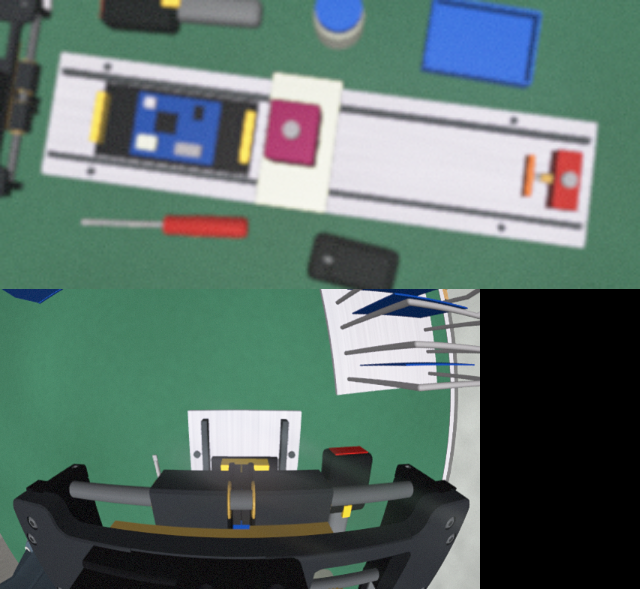

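Top view: the carrier sits beside the head, with the pad front at about (413,225). Wrist view: fingertips are near the trailing lip. I'll go lower and then check the lip projection.

Call:
arm_command(
  translation=[
    [0,0.4,0.03],
    [0,0.8,0.03],
    [0,1,0.03],
    [0,1,0.03],
  ],
  rotation=[
    [0,0,0],
    [0,0,0],
    [0,0,0],
    [0,0,0],
  ],
  grip=[1,1,1,1],
)

```text
time_s: 5.0
position: [0.5645, 0.2874, 0.0845]
tcp_rot: [[-0.161, -0.002, 0.987], [-0.987, -0.0, -0.161], [0.001, -1.0, -0.002]]
force: [-0.5, -0.1, 0.4]
opening: 0.004
```

```bash
python3 -c "
from h import *
s=st()
d=eyes.capture('top'); print('pad front',((cast(d,(413.3,224.7),.036)[:2]-O)@u).round(4), 'lip', [((cast(d,p,.042)[:2]-O)@u).round(4) for p in [(204.5,195.5),(210.5,196.5)]])
w=eyes.capture('wrist'); im=w['image']; H=np.array(w['hand_eye']); print(w['mtx'][0])
T=np.eye(4);T[:3,:3]=s['tcp_rot'];T[:3,3]=s['position']; C=np.linalg.inv(T@H)
def pr(x,y,z):
    p=C@np.array([*(O+x*v+y*u),z,1]); r=np.hypot(p[0],p[1]); th=np.arctan2(r,p[2]); K=w['mtx']; return (K[0,2]+K[0,0]*th*p[0]/r,K[1,2]+K[1,1]*th*p[1]/r)
for c,ys in [((255,0,255),(.249,)),((0,255,255),(.239,)),((0,0,255),(.31,))]:
  for y in ys:
    z=.042 if y<.3 else .008
    pts=np.array([pr(x,y,z) for x in (-.03,.03)]).astype(int); cv2.line(im,tuple(map(int,pts[0])),tuple(map(int,pts[1])),c,1)
cv2.imwrite('pics/w3.png',im)
"
```

```text
t 5.0 track x,y mm 0.2 283.1 tip z 62.5 heading -99.28 toolY [-2.e-03 -3.e-04 -1.e+00] F [-0.5 -0.1  0.4] F.u -0.19 q [17. 43. 87.  0. 50. 26.] op 0.004
pad front -0.2602 lip [np.float64(0.2498), np.float64(0.2349)]
[309.70691629   0.         321.36588739]
```

View pics/w3.png

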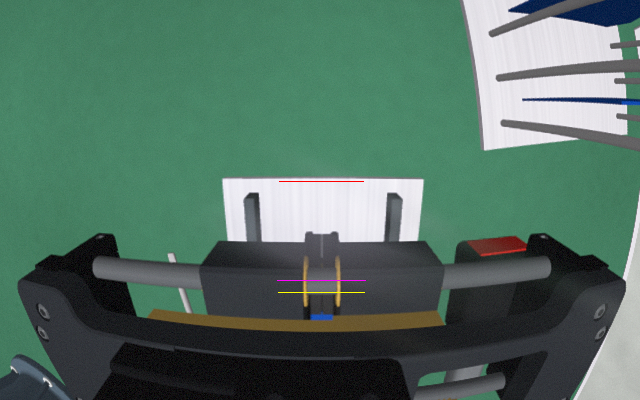

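Call:
arm_command(
  translation=[
    [0,0.3,0],
    [0,0.46,0],
    [0,0.46,0],
  ],
  rotation=[
    [0,0,0],
    [0,0,0],
    [0,0,0],
  ],
  grip=[1,1,1],
)

```text
time_s: 5.4
position: [0.5653, 0.2865, 0.0474]
tcp_rot: [[-0.163, -0.002, 0.987], [-0.987, -0.0, -0.163], [0.001, -1.0, -0.002]]
force: [-0.6, -0.5, -0.5]
opening: 0.001
```

```bash
python3 -c "
from h import *
st(); print(np.round(eyes.capture('wrist')['hand_eye'],3))"
```

```text
t 5.4 track x,y mm 1.2 282.4 tip z 25.4 heading -99.35 toolY [-1.7e-03 -4.0e-04 -1.0e+00] F [-0.6 -0.5 -0.5] F.u -0.63 q [17. 46. 88.  0. 46. 26.] op 0.001
[[ 0.001  0.96   0.278 -0.076]
 [-0.    -0.278  0.96  -0.14 ]
 [ 1.    -0.001  0.    -0.   ]
 [ 0.     0.     0.     1.   ]]
```

Call:
arm_command(
  translation=[
    [0.15,0,0],
    [0.25,0,0],
    [0.35,0,0],
    [0.45,0,0],
    [0.55,0,0],
  ],
  rotation=[
    [0,0,0],
    [0,0,0],
    [0,0,0],
    [0,0,0],
    [0,0,0],
  ],
  grip=[1,1,1,1,1],
)

```text
time_s: 5.95
position: [0.56, 0.2431, 0.0487]
tcp_rot: [[-0.164, 0.003, 0.987], [-0.987, 0.002, -0.164], [-0.002, -1.0, 0.003]]
force: [1.1, 5.8, 3.8]
opening: 0.007
```

Call:
arm_command(
  translation=[
    [0.12,0,0],
    [0.24,0,0],
    [0.36,0,0],
    [0.48,0,0],
    [0.6,0,0],
  ],
  rotation=[
    [0,0,0],
    [0,0,0],
    [0,0,0],
    [0,0,0],
    [0,0,0],
  ],
  grip=[1,1,1,1,1],
)

```text
time_s: 6.45
position: [0.5521, 0.1956, 0.0486]
tcp_rot: [[-0.163, 0.003, 0.987], [-0.987, 0.001, -0.163], [-0.002, -1.0, 0.002]]
force: [0.1, 6.1, 5.0]
opening: 0.005
```

```bash
cat >> h.py <<'E'
def lips():
    d=eyes.capture('top'); h=cv2.cvtColor(d['image'],cv2.COLOR_BGR2HSV); m=cv2.inRange(h,(20,120,100),(35,255,255)); m[:170]=0;m[250:]=0;m[:,:190]=0;m[:,440:]=0
    n,_,sx,c=cv2.connectedComponentsWithStats(m)
    for i in range(1,n):
        if sx[i,4]>30: q=cast(d,c[i],.042)[:2]-O; print('lip',sx[i,4],c[i].round(1),'track x,y',(1000*q@v).round(1),(1000*q@u).round(1))
    return d
E
python3 -c "
from h import *
st(); lips()"
```

```text
t 6.45 track x,y mm 2.8 190.6 tip z 26.6 heading -99.4 toolY [ 0.0027  0.0012 -1.    ] F [0.1 6.1 5. ] F.u 6.02 q [ 9. 43. 96.  0. 41. 18.] op 0.005
```

Call:
arm_command(
  translation=[
    [0.12,0,0],
    [0.24,0,0],
    [0.36,0,0],
    [0.48,0,0],
    [0.6,0,-0.02],
  ],
  rotation=[
    [0,0,0],
    [0,0,0],
    [0,0,0],
    [0,0,0],
    [0,0,0],
  ],
  grip=[1,1,1,1,1],
)

```text
time_s: 7.0
position: [0.5424, 0.1483, 0.0482]
tcp_rot: [[-0.163, 0.002, 0.987], [-0.987, 0.0, -0.163], [-0.001, -1.0, 0.002]]
force: [0.5, 5.2, 3.7]
opening: 0.002
```

Call:
arm_command(
  translation=[
    [0.12,0,0],
    [0.24,0,0],
    [0.36,0,0],
    [0.48,0,0],
    [0.6,0,0],
  ],
  rotation=[
    [0,0,0],
    [0,0,0],
    [0,0,0],
    [0,0,0],
    [0,0,0],
  ],
  grip=[1,1,1,1,1],
)

```text
time_s: 7.5
position: [0.5337, 0.1009, 0.048]
tcp_rot: [[-0.163, 0.0, 0.987], [-0.987, 0.0, -0.163], [-0.0, -1.0, -0.0]]
force: [1.1, 5.1, 3.8]
opening: 0.003
```

Call:
arm_command(
  translation=[
    [0.08,0,0],
    [0.15,0,0],
    [0.2,0,0],
    [0.2,0,0],
  ],
  rotation=[
    [0,0,0],
    [0,0,0],
    [0,0,0],
    [0,0,0],
  ],
  grip=[1,1,1,1],
)

```text
time_s: 7.9
position: [0.5308, 0.0847, 0.0475]
tcp_rot: [[-0.163, -0.001, 0.987], [-0.987, -0.001, -0.163], [0.001, -1.0, -0.001]]
force: [1.2, 0.7, 1.0]
opening: 0.005
```

```bash
python3 -c "
from h import *
st(); d=lips(); e=eyes.capture('side'); a=cv2.resize(d['image'][140:280,160:470],(640,289)); b=cv2.resize(e['image'][100:350,180:470],(348,300)); cv2.imwrite('pics/c4.png',np.vstack([a,cv2.copyMakeBorder(b,0,0,0,292,0)]))"
```

```text
t 7.9 track x,y mm -0.2 77.6 tip z 25.5 heading -99.36 toolY [-1.2e-03 -7.0e-04 -1.0e+00] F [1.2 0.7 1. ] F.u 0.85 q [ -3.  41. 103.  -0.  36.   7.] op 0.005
lip 99 [354.  216.3] track x,y 0.0 -116.0
```

View pics/c4.png

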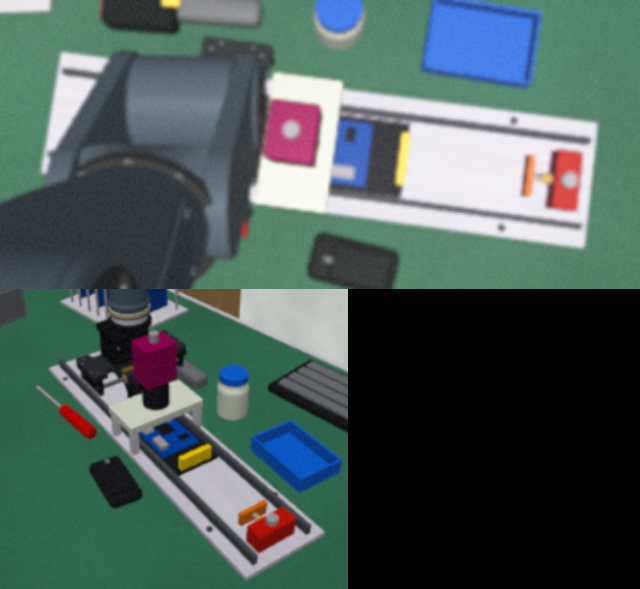

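Carrier is past the head's middle: the lead lip centre shows at track y −116 mm in the top crop (402,158), flat between the rails. Next I back off, rise, and cross over the head.

Call:
arm_command(
  translation=[
    [-0.25,0,0],
    [-0.25,-0.5,0],
    [-0.25,-1,0],
    [-0.25,-1,0],
  ],
  rotation=[
    [0,0,0],
    [0,0,0],
    [0,0,0],
    [0,0,0],
  ],
  grip=[1,1,1,1],
)

```text
time_s: 8.4
position: [0.5373, 0.1051, 0.1315]
tcp_rot: [[-0.162, 0.008, 0.987], [-0.987, -0.001, -0.162], [-0.0, -1.0, 0.008]]
force: [0.4, -1.8, -0.0]
opening: 0.002
```

Call:
arm_command(
  translation=[
    [0,-0.5,0],
    [0,-1,0],
    [0,-1,0],
  ],
  rotation=[
    [0,0,0],
    [0,0,0],
    [0,0,0],
  ],
  grip=[1,1,1],
)

```text
time_s: 8.7
position: [0.5374, 0.1049, 0.2118]
tcp_rot: [[-0.162, 0.009, 0.987], [-0.987, -0.001, -0.162], [-0.0, -1.0, 0.009]]
force: [1.7, 0.3, 0.9]
opening: 0.006
```

Call:
arm_command(
  translation=[
    [0,-0.5,0],
    [0,-1,0],
    [0,-1,0],
  ],
  rotation=[
    [0,0,0],
    [0,0,0],
    [0,0,0],
  ],
  grip=[1,1,1],
)

```text
time_s: 9.0
position: [0.5373, 0.1049, 0.2916]
tcp_rot: [[-0.163, 0.009, 0.987], [-0.987, -0.001, -0.163], [-0.001, -1.0, 0.009]]
force: [0.8, -0.4, -0.2]
opening: 0.001
```

Call:
arm_command(
  translation=[
    [0.5,0,0],
    [1,0,0],
    [1,0,0],
  ],
  rotation=[
    [0,0,0],
    [0,0,0],
    [0,0,0],
  ],
  grip=[1,1,1],
)

```text
time_s: 9.3
position: [0.52, 0.0226, 0.2857]
tcp_rot: [[-0.167, -0.004, 0.986], [-0.986, -0.002, -0.167], [0.003, -1.0, -0.004]]
force: [0.3, 0.9, -0.2]
opening: 0.01
```

Call:
arm_command(
  translation=[
    [0.5,0,0],
    [1,0,0],
    [1,0,0],
  ],
  rotation=[
    [0,0,0],
    [0,0,0],
    [0,0,0],
  ],
  grip=[1,1,1],
)

```text
time_s: 9.6
position: [0.5076, -0.056, 0.286]
tcp_rot: [[-0.167, -0.003, 0.986], [-0.986, -0.001, -0.167], [0.002, -1.0, -0.003]]
force: [-0.1, 0.7, 0.0]
opening: 0.01
```

```bash
python3 -c "
from h import *
st()"
```

```text
t 9.6 track x,y mm -0.4 -64.9 tip z 264.0 heading -99.63 toolY [-0.0031 -0.0011 -1.    ] F [-0.1  0.7  0. ] F.u 0.67 q [-19.  19.  95.  -0.  66.  -9.] op 0.01
```

Call:
arm_command(
  translation=[
    [0.2,0,0],
    [0.4,0,0],
    [0.4,0,0],
    [0.4,0,0],
  ],
  rotation=[
    [0,-0.005,0.125],
    [0,-0.005,0.25],
    [0,-0.005,0.25],
    [0,-0.005,0.25],
  ],
  grip=[1,1,1,1],
)

```text
time_s: 10.0
position: [0.5028, -0.0843, 0.2864]
tcp_rot: [[-0.155, 0.039, 0.987], [-0.953, 0.257, -0.16], [-0.259, -0.966, -0.003]]
force: [-0.5, 0.4, -0.3]
opening: 0.002
```

```bash
python3 -c "
from h import *
s=st()
R=np.array(s['tcp_rot']); p=np.array(s['position'])
tip=p+.022*R[:,1]; q=tip[:2]-O; print('tip track',q@v,q@u,tip[2])
g=np.array([*(O-.091*u),.068])-tip; print('move shares',(R.T@g/.08).round(3), 'down',(R.T@[0,0,-1]).round(3))
lips()"
```

```text
t 10.0 track x,y mm -0.6 -93.7 tip z 264.4 heading -99.25 toolY [ 0.039   0.2565 -0.9657] F [-0.5  0.4 -0.3] F.u 0.27 q [-30.  20.  95.  15.  71. -26.] op 0.002
tip track -0.0006828721943899748 -0.08794565767849619 0.2651402006331006
move shares [0.676 2.37  0.015] down [0.259 0.966 0.003]
lip 100 [282.4 206.9] track x,y -0.1 57.9
```

Call:
arm_command(
  translation=[
    [0.13,0.45,0],
    [0.24,0.8,0],
    [0.24,0.8,0],
  ],
  rotation=[
    [0,0,0],
    [0,0,0],
    [0,0,0],
  ],
  grip=[1,1,1],
)

```text
time_s: 10.35
position: [0.5006, -0.083, 0.2178]
tcp_rot: [[-0.152, 0.033, 0.988], [-0.953, 0.259, -0.155], [-0.261, -0.965, -0.008]]
force: [-0.7, 0.2, 0.3]
opening: 0.006
```

Call:
arm_command(
  translation=[
    [0.13,0.45,0],
    [0.24,0.8,0],
    [0.24,0.8,0],
  ],
  rotation=[
    [0,0,0],
    [0,0,0],
    [0,0,0],
  ],
  grip=[1,1,1],
)

```text
time_s: 10.65
position: [0.5014, -0.086, 0.1525]
tcp_rot: [[-0.152, 0.036, 0.988], [-0.953, 0.258, -0.156], [-0.261, -0.965, -0.005]]
force: [0.3, 0.5, -0.0]
opening: 0.008
```

Call:
arm_command(
  translation=[
    [0.13,0.4,0],
    [0.22,0.72,0],
    [0.22,0.72,0],
  ],
  rotation=[
    [0,0,0],
    [0,0,0],
    [0,0,0],
  ],
  grip=[1,1,1],
)

```text
time_s: 10.95
position: [0.5022, -0.0891, 0.0935]
tcp_rot: [[-0.152, 0.039, 0.988], [-0.954, 0.257, -0.157], [-0.26, -0.966, -0.002]]
force: [-1.3, 0.3, 0.9]
opening: 0.011
```

```bash
cat >> h.py <<'E'
def go(T,z,x=0):
    s=st(); R=np.array(s['tcp_rot']); p=np.array(s['position']); tip=p+.022*R[:,1]; q=tip[:2]-O
    print('tip track mm',(1000*q@v).round(1),(1000*q@u).round(1),(1000*tip[2]).round(1))
    print('shares',(R.T@(np.array([*(O+T*u+x*v),z])-tip)/.08).round(3))
E
python3 -c "
from h import *
go(-.094,.028)
e=eyes.capture('side'); cv2.imwrite('pics/c5.png',cv2.resize(e['image'][110:300,220:440],None,fx=3,fy=3))"
```

```text
t 10.95 track x,y mm -0.4 -98.4 tip z 71.5 heading -99.04 toolY [ 0.0386  0.2573 -0.9656] F [-1.3  0.3  0.9] F.u 0.07 q [-31.  37. 105.  20.  46. -36.] op 0.011
tip track mm -0.5 -92.7 72.3
shares [0.16  0.53  0.007]
```

View pics/c5.png

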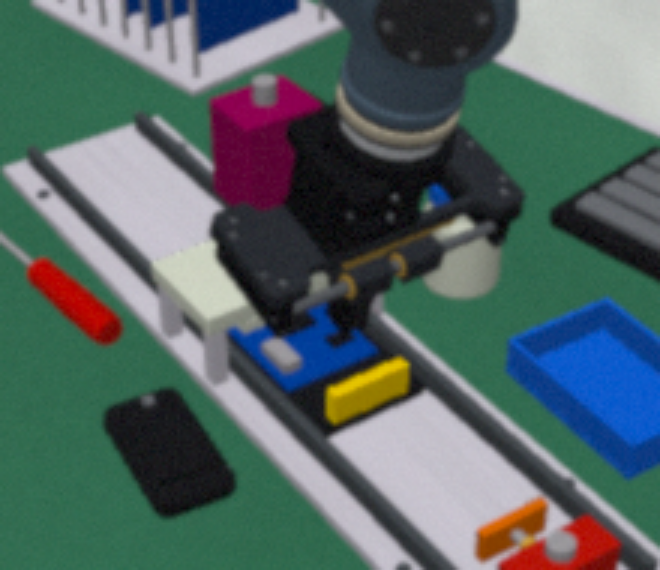

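The fingertip is at about (345,335) in the crop, above the bare plate just behind the yellow lip. The gripper is clear of the magenta camera and the jar, so I'm going down.

Call:
arm_command(
  translation=[
    [0.05,0.17,0],
    [0.1,0.35,0],
    [0.16,0.5,0.005],
    [0.16,0.53,0.005],
    [0.16,0.53,0.005],
  ],
  rotation=[
    [0,0,0],
    [0,0,0],
    [0,0,0],
    [0,0,0],
    [0,0,0],
  ],
  grip=[1,1,1,1,1],
)

```text
time_s: 11.5
position: [0.5032, -0.0917, 0.0504]
tcp_rot: [[-0.152, 0.042, 0.988], [-0.954, 0.255, -0.158], [-0.259, -0.966, 0.001]]
force: [-0.4, -0.2, 0.7]
opening: 0.005
```

```bash
python3 -c "
from h import *
go(-.104,.028); lips()"
```

```text
t 11.5 track x,y mm 1.0 -100.9 tip z 28.4 heading -99.05 toolY [ 0.0422  0.2553 -0.9659] F [-0.4 -0.2  0.7] F.u -0.28 q [-31.  41. 106.  22.  41. -39.] op 0.005
tip track mm 1.0 -95.2 29.2
shares [ 0.11  -0.015 -0.014]
```

Call:
arm_command(
  translation=[
    [0.08,-0.02,0],
    [0.2,-0.05,0],
    [0.32,-0.085,0],
    [0.44,-0.117,0],
    [0.56,-0.15,0],
  ],
  rotation=[
    [0,0,0],
    [0,0,0],
    [0,0,0],
    [0,0,0],
    [0,0,0],
  ],
  grip=[1,1,1,1,1],
)

```text
time_s: 12.05
position: [0.495, -0.1378, 0.0502]
tcp_rot: [[-0.153, 0.041, 0.987], [-0.953, 0.257, -0.158], [-0.261, -0.965, -0.0]]
force: [1.0, 5.1, 4.0]
opening: 0.001
```

```bash
python3 -c "
from h import *
go(-.19,.028); lips()"
```

```text
t 12.05 track x,y mm 0.4 -147.6 tip z 28.2 heading -99.12 toolY [ 0.0412  0.2572 -0.9655] F [1.  5.1 4. ] F.u 5.17 q [-36.  42. 104.  20.  43. -43.] op 0.001
tip track mm 0.4 -141.9 28.9
shares [ 0.583 -0.145 -0.006]
```

Call:
arm_command(
  translation=[
    [0.12,-0.03,0],
    [0.24,-0.06,0],
    [0.36,-0.095,0],
    [0.48,-0.127,0],
    [0.58,-0.15,0],
  ],
  rotation=[
    [0,0,0],
    [0,0,0],
    [0,0,0],
    [0,0,0],
    [0,0,0],
  ],
  grip=[1,1,1,1,1],
)

```text
time_s: 12.6
position: [0.4874, -0.1845, 0.0498]
tcp_rot: [[-0.153, 0.041, 0.987], [-0.953, 0.258, -0.159], [-0.261, -0.965, -0.001]]
force: [1.0, 6.1, 7.4]
opening: 0.0
```

Call:
arm_command(
  translation=[
    [0.06,-0.015,0],
    [0.12,-0.03,0],
    [0.18,-0.045,0],
    [0.24,-0.06,0],
    [0.3,-0.075,0],
  ],
  rotation=[
    [0,0,0],
    [0,0,0],
    [0,0,0],
    [0,0,0],
    [0,0,0],
  ],
  grip=[1,1,1,1,1],
)

```text
time_s: 13.1
position: [0.4833, -0.2076, 0.0497]
tcp_rot: [[-0.153, 0.04, 0.987], [-0.952, 0.26, -0.159], [-0.263, -0.965, -0.001]]
force: [1.2, 8.1, 9.3]
opening: 0.006
```

```bash
python3 -c "
from h import *
go(-.226,.028)
e=eyes.capture('side'); cv2.imwrite('pics/c6.png',cv2.resize(e['image'][180:340,250:450],None,fx=3.5,fy=3.5))"
```

```text
t 13.1 track x,y mm 0.1 -218.5 tip z 27.7 heading -99.14 toolY [ 0.0404  0.2601 -0.9647] F [1.2 8.1 9.3] F.u 8.17 q [-42.  43. 101.  18.  46. -47.] op 0.006
tip track mm 0.0 -212.7 28.5
shares [ 0.162 -0.038 -0.001]
```

View pics/c6.png

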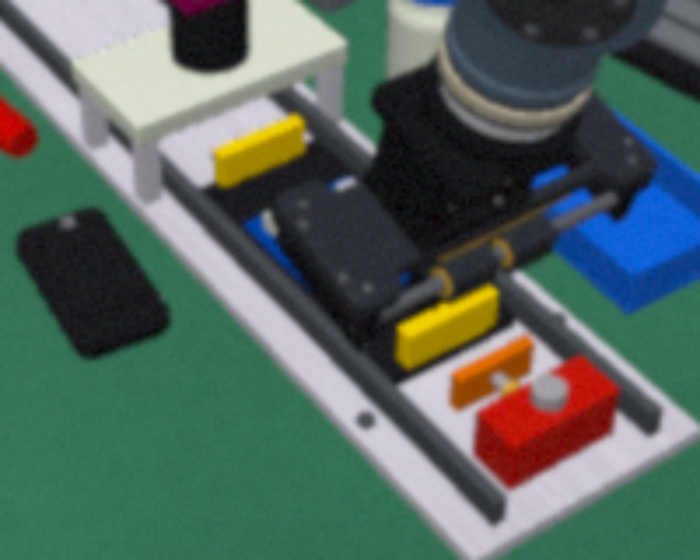

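The carrier is out past the head, still between the rails. The lead lip is about 20 mm short of the orange pad at crop (490,372). I'll ease the downward load a little and continue slowly.

Call:
arm_command(
  translation=[
    [0.035,-0.02,0],
    [0.07,-0.035,0],
    [0.105,-0.045,0],
    [0.14,-0.057,0],
  ],
  rotation=[
    [0,0,0],
    [0,0,0],
    [0,0,0],
    [0,0,0],
  ],
  grip=[1,1,1,1],
)

```text
time_s: 13.55
position: [0.4818, -0.2216, 0.0501]
tcp_rot: [[-0.152, 0.041, 0.987], [-0.954, 0.255, -0.158], [-0.259, -0.966, 0.0]]
force: [0.9, 3.3, -0.2]
opening: 0.004
```

Call:
arm_command(
  translation=[
    [0.012,-0.003,0],
    [0.024,-0.006,0],
    [0.036,-0.01,0],
    [0.048,-0.013,0],
  ],
  rotation=[
    [0,0,0],
    [0,0,0],
    [0,0,0],
    [0,0,0],
  ],
  grip=[1,1,1,1],
)

```text
time_s: 13.95
position: [0.4814, -0.2251, 0.0503]
tcp_rot: [[-0.152, 0.041, 0.987], [-0.954, 0.255, -0.158], [-0.259, -0.966, 0.001]]
force: [0.6, 2.4, -0.4]
opening: 0.007
```

```bash
python3 -c "
from h import *
go(-.236,.030)"
```

```text
t 13.95 track x,y mm 1.0 -236.1 tip z 28.3 heading -99.06 toolY [ 0.0413  0.2554 -0.9659] F [ 0.6  2.4 -0.4] F.u 2.41 q [-44.  43. 100.  17.  47. -47.] op 0.007
tip track mm 1.0 -230.4 29.0
shares [ 0.065 -0.03  -0.013]
```

Call:
arm_command(
  translation=[
    [0.012,-0.003,0],
    [0.024,-0.006,0],
    [0.036,-0.01,0],
    [0.048,-0.013,0],
  ],
  rotation=[
    [0,0,0],
    [0,0,0],
    [0,0,0],
    [0,0,0],
  ],
  grip=[1,1,1,1],
)

```text
time_s: 14.35
position: [0.4808, -0.229, 0.0504]
tcp_rot: [[-0.152, 0.041, 0.987], [-0.954, 0.255, -0.158], [-0.259, -0.966, 0.001]]
force: [-0.5, 2.8, -1.8]
opening: 0.009
```

Call:
arm_command(
  translation=[
    [0.012,-0.003,0],
    [0.024,-0.006,0],
    [0.036,-0.01,0],
  ],
  rotation=[
    [0,0,0],
    [0,0,0],
    [0,0,0],
  ],
  grip=[1,1,1],
)

```text
time_s: 14.65
position: [0.4803, -0.232, 0.0504]
tcp_rot: [[-0.152, 0.041, 0.987], [-0.954, 0.255, -0.158], [-0.259, -0.966, 0.001]]
force: [0.6, 2.8, 0.1]
opening: 0.01
```

Call:
arm_command(
  translation=[
    [0.012,-0.003,0],
    [0.024,-0.006,0],
    [0.036,-0.01,0],
  ],
  rotation=[
    [0,0,0],
    [0,0,0],
    [0,0,0],
  ],
  grip=[1,1,1],
)

```text
time_s: 14.95
position: [0.4798, -0.2345, 0.0505]
tcp_rot: [[-0.153, 0.041, 0.987], [-0.954, 0.256, -0.158], [-0.26, -0.966, 0.0]]
force: [1.5, 4.5, -1.7]
opening: 0.003
```

```bash
python3 -c "
from h import *
go(-.24,.030)
e=eyes.capture('side'); cv2.imwrite('pics/c7.png',cv2.resize(e['image'][230:330,330:450],None,fx=5,fy=5,interpolation=cv2.INTER_CUBIC))"
```

```text
t 14.95 track x,y mm 1.0 -245.6 tip z 28.5 heading -99.09 toolY [ 0.0414  0.2564 -0.9657] F [ 1.5  4.5 -1.7] F.u 4.66 q [-45.  43. 100.  17.  48. -48.] op 0.003
tip track mm 1.0 -239.9 29.2
shares [-0.001 -0.01  -0.013]
```

View pics/c7.png

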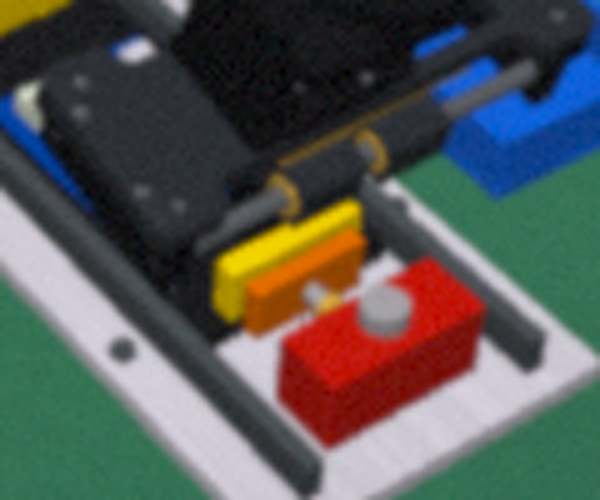

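The yellow lip now meets the orange pad at crop (305,275), and the force rose from about 2.6 to 4.7 N. A few more mm.

Call:
arm_command(
  translation=[
    [0.012,-0.003,0],
    [0.024,-0.006,0],
    [0.024,-0.006,0],
  ],
  rotation=[
    [0,0,0],
    [0,0,0],
    [0,0,0],
  ],
  grip=[1,1,1],
)

```text
time_s: 15.3
position: [0.4796, -0.2361, 0.0504]
tcp_rot: [[-0.153, 0.041, 0.987], [-0.953, 0.257, -0.158], [-0.26, -0.966, 0.0]]
force: [1.8, 5.0, -0.9]
opening: 0.006
```

Call:
arm_command(
  translation=[
    [0.012,-0.003,0],
    [0.02,-0.005,0],
    [0.02,-0.005,0],
    [0.02,-0.005,0],
  ],
  rotation=[
    [0,0,0],
    [0,0,0],
    [0,0,0],
    [0,0,0],
  ],
  grip=[1,1,1,1],
)

```text
time_s: 15.7
position: [0.4794, -0.237, 0.0504]
tcp_rot: [[-0.153, 0.041, 0.987], [-0.953, 0.258, -0.158], [-0.261, -0.965, -0.0]]
force: [3.4, 7.2, -1.3]
opening: 0.005
```

```bash
python3 -c "
from h import *
go(-.24,.030)"
```

```text
t 15.7 track x,y mm 1.0 -248.1 tip z 28.4 heading -99.1 toolY [ 0.0413  0.2581 -0.9652] F [ 3.4  7.2 -1.3] F.u 7.68 q [-45.  43.  99.  17.  48. -48.] op 0.005
tip track mm 1.0 -242.4 29.2
shares [-0.031 -0.002 -0.012]
```

Call:
arm_command(
  translation=[
    [0.012,-0.003,0],
    [0.024,-0.006,0],
    [0.024,-0.006,0],
    [0.024,-0.006,0],
    [0.024,-0.006,0],
  ],
  rotation=[
    [0,0,0],
    [0,0,0],
    [0,0,0],
    [0,0,0],
    [0,0,0],
  ],
  grip=[1,1,1,1,1],
)

```text
time_s: 16.2
position: [0.4791, -0.2383, 0.0504]
tcp_rot: [[-0.153, 0.041, 0.987], [-0.953, 0.259, -0.158], [-0.263, -0.965, -0.0]]
force: [3.8, 8.0, -1.0]
opening: 0.004
```

Call:
arm_command(
  translation=[
    [-0.012,0.003,0],
    [-0.024,0.006,0],
    [-0.036,0.009,0],
    [-0.055,0.014,0],
    [-0.08,0.02,0],
  ],
  rotation=[
    [0,0,0],
    [0,0,0],
    [0,0,0],
    [0,0,0],
    [0,0,0],
  ],
  grip=[1,1,1,1,1],
)

```text
time_s: 16.7
position: [0.4802, -0.235, 0.0505]
tcp_rot: [[-0.152, 0.042, 0.988], [-0.954, 0.253, -0.158], [-0.257, -0.966, 0.002]]
force: [-0.3, 0.6, 0.6]
opening: 0.003
```

```bash
python3 -c "
from h import *
go(-.239,.108)"
```

```text
t 16.7 track x,y mm 1.5 -246.0 tip z 28.5 heading -99.04 toolY [ 0.0421  0.2532 -0.9665] F [-0.3  0.6  0.6] F.u 0.52 q [-45.  43. 100.  17.  47. -48.] op 0.003
tip track mm 1.5 -240.3 29.3
shares [-0.269 -0.947 -0.017]
```

Force is gone, so the finger is free. Going a bit further back, then up.

Call:
arm_command(
  translation=[
    [-0.035,0.008,0],
    [-0.06,-0.1,0],
    [-0.12,-0.3,0],
    [-0.22,-0.7,0],
    [-0.3,-0.97,0],
  ],
  rotation=[
    [0,0,0],
    [0,0,0],
    [0,0,0],
    [0,0,0],
    [0,0,0],
  ],
  grip=[1,1,1,1,1],
)

```text
time_s: 17.2
position: [0.481, -0.232, 0.1337]
tcp_rot: [[-0.152, 0.043, 0.987], [-0.954, 0.253, -0.158], [-0.257, -0.967, 0.003]]
force: [0.6, -0.2, -0.8]
opening: 0.003
```

Call:
arm_command(
  translation=[
    [-0.13,-0.48,0],
    [-0.26,-0.96,0],
    [-0.26,-0.96,0],
    [-0.26,-0.96,0],
  ],
  rotation=[
    [0,0,0],
    [0,0,0],
    [0,0,0],
    [0,0,0],
  ],
  grip=[1,1,1,1],
)

```text
time_s: 17.6
position: [0.4809, -0.2315, 0.2129]
tcp_rot: [[-0.152, 0.044, 0.987], [-0.955, 0.252, -0.158], [-0.256, -0.967, 0.004]]
force: [-0.8, -0.6, -0.3]
opening: 0.006
```

```bash
python3 -c "
from h import *
st(); d=lips()
e=eyes.capture('side'); a=cv2.resize(e['image'][200:330,310:450],(600,557),interpolation=cv2.INTER_CUBIC); cv2.imwrite('pics/c8.png',a)"
```

```text
t 17.6 track x,y mm 1.6 -242.4 tip z 190.9 heading -99.02 toolY [ 0.0442  0.2521 -0.9667] F [-0.8 -0.6 -0.3] F.u -0.75 q [-44.  28.  94.  13.  67. -42.] op 0.006
lip 111 [340.1 214.3] track x,y 0.5 -82.4
lip 152 [413.1 224.2] track x,y -0.1 -258.1
```

View pics/c8.png

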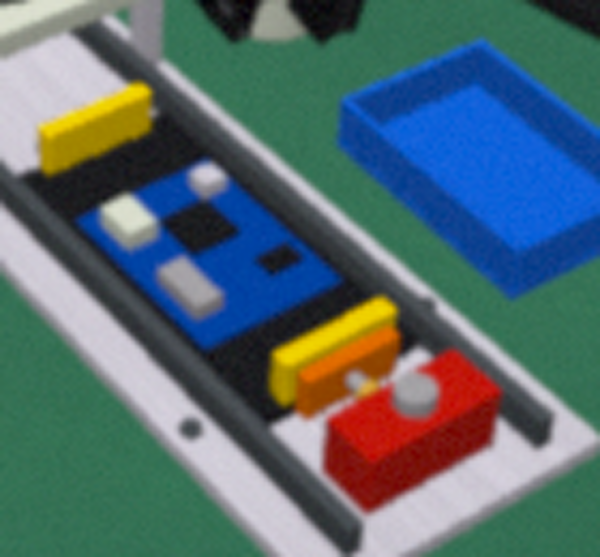

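The carrier lies flat between the rails, centre at about y = −170 mm. Its lead lip is against the orange pad at crop (345,360), and the gripper is clear. Handing in.

```bash
python3 -c "
from rig import bot
print(bot.hand_in())"
```

```text
the job is handed in; nothing more can be done
None
```

I slid the carrier under the scan head and against the stop's orange pad, released it there, and handed the job in at about 18 s of the 64 s allowed. `bot.hand_in()` gives no verdict, so the result below rests on my own checks.

**How it was moved:** I pushed the trailing lip until the lead lip came out past the head. I then crossed over the head, tilted the gripper 15° to keep the wrist camera clear of the magenta camera, hooked the lead lip and drew the carrier slowly to the pad.

**Pressing the pad:** The wrist force along the track rose from about 2.6 N while sliding to about 8.5 N at the end. That puts roughly 5–6 N on the pad, well under the 20 N limit. The pad force was inferred from the wrist force, not measured directly.

**Last checks:**
- **Position:** The carrier's centre is at about y = −170 mm and within 1 mm of x = 0, and it looks flat between the rails.
- **Contact:** The lip is visibly against the pad after release. Contact was judged only by eye and from the force falling away on release.
- **Bystanders:** None looked moved in the pictures; I did not re-measure them at the end.

**Disagreements:**
- Lip positions from the top camera differed by 3–5 mm depending on which lip was used.
- The pad's estimated position was about 3 mm off where the force began to rise.
- The network's "carrier" point in the second top picture fell on the stop, so I ignored it.

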